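# Click the carrier sleeve onto the probe bar

## Task

Take the longer of the two square metal sleeves out of the grey rack and slide it onto the square bar of the stand, over the sprung ball, until it is fully home against the post and the ball has clicked up behind it; then let go of it. The rack only lets you take the sleeve by its two ends, so you will have to set it down and take it again across its sides to leave the bore free. Leave the short sleeve in its bay and do not disturb the other things on the bench.

Things in the scene. Friction and masses are not known exactly. Their poses are not given: they have to be found in the camera images.
- long_sleeve: The sleeve to fit: loose bare aluminium square tube, 64 mm long (x) by 40 x 40 mm, about 0.22 kg, with a 22 mm square bore right through along x, mouths chamfered 4 mm. Either end may go first. Origin: centre of its underside. Starts lying in either bay of the rack, x along the bay, underside 5 mm above the bench, both ends sticking out of the bay by about 10 mm.
- long_sleeve_center (a point): Centre of the long sleeve, on the axis of its bore, 20 mm above its underside.
- short_sleeve: The spare, to be left alone: same aluminium section (40 x 40 mm, same bore) but only 44 mm long. Loose, lying in the other bay, flush with the bay's ends. Origin: centre of its underside.
- rack: Fixed grey rack with two bays side by side: 44 mm long (x), 130 mm (y), 45 mm high. The bays run along x, open on top and at both ends, middles at y = +35 and -35 mm, each 44 mm wide with its floor 5 mm above the bench. The side walls are as high as the sleeves' tops, so a sleeve in its bay cannot be taken by its sides. Origin: centre of its underside, on the bench.
- clear_patch (a point): Point on the bench top, the middle of a patch at least 160 mm across that is always clear: a place to set the sleeve down for a new grasp.
- stand: Fixed. Grey base plate (x -105 to +40 mm, 90 mm wide, 12 mm thick), grey post (30 x 50 mm, 95 mm high) over the origin. From the post's front face (x = -15 mm) a level 18 x 18 mm steel bar sticks out towards -x, axis 75 mm above the bench, free end at x = -150 mm. The sleeve has 2 mm play all round on it. The ball is in the bar's top face at x = -86.5 mm. Origin on the bench, z up.
- bar_tip (a point): Middle of the free end of the bar, on the bar's axis; the sleeve is slid on from here towards the stand's +x. Axes as the stand's.
- sleeve_home (a point): Point on the bar's axis where the long sleeve's centre lies when its end touches the post: 103 mm from the bar's free end. Axes as the stand's. Released, the sleeve drops by up to 2 mm until the roof of its bore rests on the bar.
- detent (a joint): Travel of the sprung steel ball (18 mm diameter) in the bar's top face: 0 = fully up, 5 mm proud of the bar; grows to 0.0055 m as it is pressed down. Spring 2 N when up, 5 N fully down; sliding over it takes roughly 3 to 8 N along the bar. Once the sleeve is within about 3 mm of the post the ball springs up again behind its trailing end.
- label_tape: Bystander: loose roll of beige tape lying flat, 74 mm across, 19 mm high. Origin: centre of its underside.
- beaker: Bystander: loose clear beaker, 52 mm across, 68 mm high. Origin: centre of its underside.
- timer: Bystander: loose white countdown timer lying flat, 60 x 68 x 20 mm. Origin: centre of its underside.
- marker_black: Bystander: loose white marker with a black cap, lying, 133 mm long (x), 15 mm wide. Origin: centre of its underside.
- amber_1: Bystander: loose amber bottle with a brown cap, 60 mm across, 125 mm high. Origin: centre of its underside.
- calculator: Bystander: loose black pocket calculator lying flat, 116 mm (x) x 68 x 12 mm. Origin: centre of its underside.
Things that resemble listed ones, but are neither listed nor needed, are in the scene too. Leave any purple or red look-alike of the long_sleeve alone.

How it is judged (in metres and radians):
On the way:
1. the long sleeve is on the bar, square to it, and holds the sprung ball down (value of joint detent above 0.0006 m and x of long_sleeve_center in the frame of sleeve_home between -0.085 and -0.006 m and y of long_sleeve_center in the frame of sleeve_home between -0.005 and 0.005 m and z of long_sleeve_center in the frame of sleeve_home between -0.006 and 0.006 m and angle between the x axis of long_sleeve and the x axis of stand, either way round below 0.1 rad), for 0.05 s.
At the end, for the whole second after the job is handed in: The long sleeve is on the bar, within 3.5 mm of touching the post, its bore round the bar (centre within 4 mm sideways and 5 mm in height of the bar's axis, within 0.1 rad of its direction), the ball is up again behind it (pressed less than 1 mm) and the sleeve is at rest and let go (x of long_sleeve_center in the frame of sleeve_home between -0.0035 and 0.003 m and y of long_sleeve_center in the frame of sleeve_home between -0.004 and 0.004 m and z of long_sleeve_center in the frame of sleeve_home between -0.005 and 0.004 m and angle between the x axis of long_sleeve and the x axis of stand, either way round below 0.1 rad and value of joint detent below 0.001 m and linear speed of long_sleeve below 0.02 m/s).
It fails at once if the short sleeve is moved by more than 20 mm (distance of short_sleeve from where it was at the start of the episode above 0.02 m).
It fails at once if a bystander (tape, beaker, timer, marker, amber bottle, calculator) is moved by more than 30 mm (distance of any of label_tape, beaker, timer, marker_black, amber_1, calculator from where it was at the start of the episode above 0.03 m).
It fails at once if the beaker or the amber bottle is tipped over (angle between any of beaker, amber_1's own z axis and vertical above 0.5 rad).
It also fails if it takes over 59 s, if anything falls off the work surface, if the arm or the gripper's body presses on something with over 40 N, if the wrist force passes 120 N, or if a joint passes its speed limit or range.

## Robot

A 6-joint arm with a two-finger parallel gripper is mounted at the origin on a cart in front of the work surface, level with it; the furniture and walls round the work are solid. World frame = base frame: x ahead of the robot, y to its left, z up, the work surface at z = 0. Lengths are in mm, angles in degrees, forces in N, time in s.
With the tool pointing down it reaches from about 250 to 800 mm from the base axis. Payload 8.5 kg.
Tool frame: the origin (TCP) lies at the very end of the fingers, on their centre line; the grasp point (between the pads) lies 19 mm behind it (r.tcp_to_grasp is the distance from the TCP to the grasp point, in mm); z points along the fingers, y is the line along which they close (so a half turn about z gives the same grasp; the last joint's range is limited). The gripper opens to 85 mm and grips with 20 to 120 N. Pads are 22 mm wide; open, the fingers measure 114 mm over their backs; the gripper's body (76 mm by 85 mm) begins 54 mm behind the grasp point. The pads swing forward as they close: fully open they stand 13 mm farther back than shut.
Start: joints at [-71.219, 13.648, -0.773, 75.585, 0, 90], TCP at [169.013, -497.004, 231.276] pointing down, gripper open.
Joint ranges: [-152.45, 152.45], [-59.26, 108.67], [-65.41, 83.53], [-104.44, 129.93], [-82.83, 76.93], [-180, 180]. Speed limits (degrees/s): [127.2, 127.2, 159.86, 180, 180, 180].

## Interface

Orientations are given as a 3x3 rotation matrix whose columns are the frame's x, y, z axes.
In Python, from cell import r, viewer, ticket gives the robot as it stands. The module is installed in compiled form; this text tells all that it offers.
- The arm moves only by the shell command python3 -m handwheel 'ROWS'. ROWS is JSON, a list of rows, each a list of 7 numbers: the shift along the tool's x, y, z in m, then the turn, a rotation vector about the tool's x, y, z in rad, then the finger opening in m, from 0 to 0.0854. A call has 1 to 10 rows; each row is the pose to reach, as a shift and turn from the pose commanded when the call began, along the tool's axes at that moment; what a row does not reach only later rows make up. A row lasts 1/12 s, in which the tool goes at most 41.7 mm and 7.16 degrees, less where a joint would pass 70% of its speed; a pose out of reach is approached as far as the arm can. A call with a gripper value outside its range is refused whole. The fingers move at their own pace and stop on an object; the grip force is fixed at half the most. Time passes only in rows, so rows that repeat a pose let the fingers close. It gives the time, the measured TCP pose, the force, the opening and the grip force at its end, in the units of the state.
- r.sense(): the state, without advancing time (a new reading comes with each control period).
- viewer.grab_frame(name): name is "side" or "top"; returns the picture (420x560x3 uint8, blue, green, red); there is no depth.
- viewer.calibration(name): a dict with "fx", "fy", "cx", "cy" (pixels), "R" (3x3) and "t" (3): a world point X has camera coordinates R X + t. Camera axes: x right, y down, z forward; pixel columns grow to the right and rows downward; lengths in mm; the calibration is good to about 2 mm. A picture is of the moment at which its call begins. calibration takes no time and is no camera call.
- ticket.hand_in(): hands the job in; it is judged then, once.
The state is a dict: "time": time; "joints": joint angles; "dq": joint speeds; "effort": joint torques, N m; "tcp_pos": TCP position; "orientation": TCP orientation; "contact_force": force on the tool from outside, world axes, zero at the start; "torque": the same for the moment, N m; "gripper_width": opening from 0.0 (shut) to 1.0 (fully open); "grasp_force": force on a finger pad.
Only numpy, scipy, OpenCV 4.12 (cv2) and the standard library are available. Lean on these libraries where they do the work, as an engineer would, in place of code of your own. Each camera call takes 0.05 s, during which the arm holds its last target. There are 200 camera calls.

## Working session

There is one attempt and no reset: what is moved stays moved. The work goes in short steps, Python scripts to look and compute and a shell command to move; the robot and the scene stay as the last step left them, time stands still between calls to the robot, and variables do not carry over. Pictures are saved under pics/ and viewed, at most 10 in all, crops included, and the job is handed in when it is done.

```bash
mkdir -p pics
python3 - <<'E'
from cell import r,viewer
import cv2,numpy as np
for n in("side","top"):
    im=viewer.grab_frame(n);cv2.imwrite(f"pics/{n}0.png",im)
    c=viewer.calibration(n);print(n,{k:np.round(v,4).tolist() for k,v in c.items()})
s=r.sense();print(s['time'],s['tcp_pos'],s['orientation'],s['gripper_width'],r.tcp_to_grasp)
E
```

```text
side {'fx': 380.5927, 'fy': 380.5927, 'cx': 279.8018, 'cy': 208.8922, 'R': [[-0.8077, -0.5895, -0.0073], [-0.2969, 0.4174, -0.8589], [0.5094, -0.6915, -0.5122]], 't': [428.7823, 234.7131, 1076.4641]}
top {'fx': 403.4136, 'fy': 403.4136, 'cx': 274.8598, 'cy': 204.0668, 'R': [[-0.0197, -0.9998, -0.0011], [-0.9984, 0.0197, -0.0539], [0.0539, 0.0, -0.9985]], 't': [-6.1957, 512.1249, 1240.6651]}
0.1 [ 168.92106938 -496.68112921  230.73962585] [[ 9.46746886e-01  3.21978538e-01 -3.92852256e-04]
 [ 3.21978776e-01 -9.46746067e-01  1.24563115e-03]
 [ 2.91351683e-05 -1.30578750e-03 -9.99999147e-01]] 0.9952523338439159 18.700000000000003
```

View pics/side0.png

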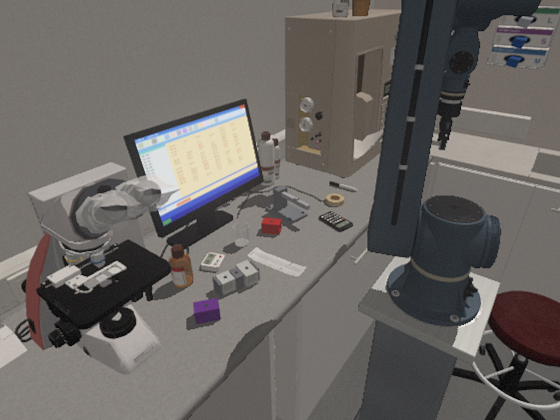

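View pics/top0.png

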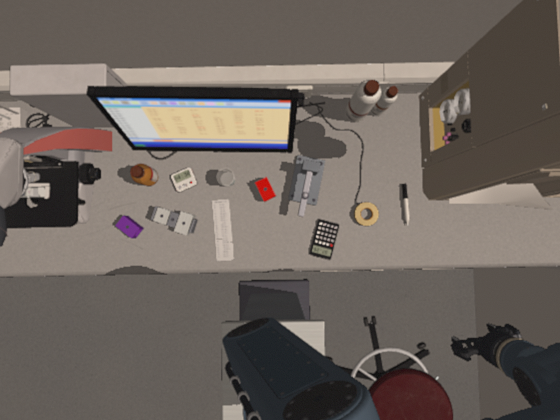

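The side picture shows the rack at about (236,277), a purple look-alike at (207,310), a red one at (271,227) and the stand near (291,203). In the top picture the rack is at (172,220), with the stand at (306,185) and its bar pointing down to about (303,212). The bench around (268,232) looks clear.

Run:
```python
import cv2,numpy as np
t=cv2.imread("pics/top0.png");s=cv2.imread("pics/side0.png")
def c(i,x,y,w,h): return cv2.resize(i[y:y+h,x:x+w],(400,300),interpolation=cv2.INTER_CUBIC)
a=np.vstack([np.hstack([c(t,140,196,64,48),c(t,272,148,80,60+0)]),np.hstack([c(s,204,254,64,48),c(s,256,176,80,60)])])
cv2.imwrite("pics/crops.png",a)
```

```text
(no output)
```

View pics/crops.png

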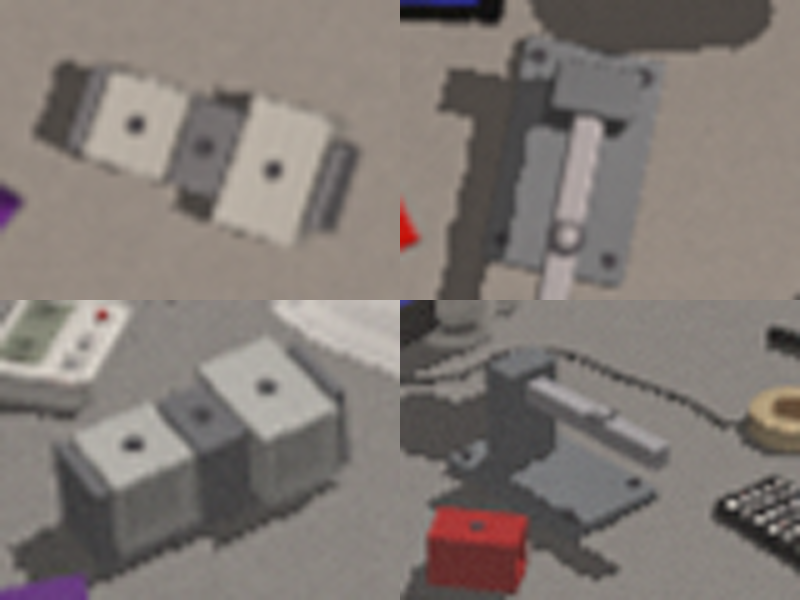

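Two plain aluminium sleeves lie in the rack. The left one at top (161.6,215.8) is flush with the bay. The right one at top (183.5,222.9), side (246.7,267.8), sticks out at both ends, so it is the long sleeve; the purple (127,226) and red (265,189) ones are look-alikes. The bar runs from the post at about top (310,170) past the ball at (305.2,195).

```bash
cat > h.py <<'E'
import cv2,numpy as np
from cell import r,viewer
C={n:viewer.calibration(n) for n in("side","top")}
def ray(n,p):
    c=C[n];R=np.array(c['R']);t=np.array(c['t'])
    d=R.T@np.array([(p[0]-c['cx'])/c['fx'],(p[1]-c['cy'])/c['fy'],1]);return -R.T@t,d/np.linalg.norm(d)
def onz(n,p,z):
    o,d=ray(n,p);return o+d*(z-o[2])/d[2]
def tri(ps,pt):
    (a,u),(b,v)=ray("side",ps),ray("top",pt)
    s=np.linalg.lstsq(np.c_[u,-v],b-a,rcond=None)[0];p,q=a+s[0]*u,b+s[1]*v
    return (p+q)/2,np.linalg.norm(p-q)
def proj(n,X):
    c=C[n];k=np.array(c['R'])@np.array(X)+np.array(c['t']);return np.array([c['fx']*k[0]/k[2]+c['cx'],c['fy']*k[1]/k[2]+c['cy']])
def blob(im,box,th,seed,U=8):
    """bright blob containing/nearest seed in box (x,y,w,h): contour in full-image pixels, subpixel"""
    x,y,w,h=box;g=cv2.resize(im[y:y+h,x:x+w].min(2),None,fx=U,fy=U,interpolation=cv2.INTER_CUBIC)
    cs,_=cv2.findContours((g>th).astype('uint8'),cv2.RETR_EXTERNAL,cv2.CHAIN_APPROX_NONE)
    cs=[(c[:,0]+.5)/U-.5+[x,y] for c in cs if len(c)>60]
    return max(cs,key=lambda c:cv2.pointPolygonTest(c.astype('float32')[:,None],seed,True))
def rect(n,c,z):
    P=np.array([onz(n,p,z)[:2] for p in c]).astype('float32');return cv2.minAreaRect(P)
E
python3 - <<'E'
from h import *
t=cv2.imread("pics/top0.png");s=cv2.imread("pics/side0.png")
for nm,im,pts in(("top",t,[(180,220),(170,219.5),(306.5,185),(303,205),(300,190),(270,230)]),("side",s,[(244,265),(236,268),(250,276),(310,196.5),(312,200),(300,205)])):
    print(nm,[im[int(round(y)),int(round(x))].tolist() for x,y in pts])
print(im.shape)
for nm,im,b,sd,th in(("top",t,(172,205,30,36),(180,221),(150,160,170)),("side",s,(232,250,32,32),(243,267),(140,150,160)),("top",t,(295,165,22,52),(306,188),(120,130,140,150))):
  for h in th:
    c=blob(im,b,h,sd);m=cv2.moments(c.astype('float32')[:,None]);
    print(nm,h,np.round([m['m10']/m['m00'],m['m01']/m['m00']],2),np.round(c.min(0),1),np.round(c.max(0),1),[np.round(a,1).tolist() for a in rect(nm,c,45 if b[0]<290 else 84)])
print("dots",tri((246.7,267.8),(183.5,222.9)),tri((225.4,276.9),(161.6,215.8)))
E
```

```text
top [[166, 177, 186], [105, 105, 110], [162, 164, 175], [159, 161, 171], [124, 123, 124], [131, 139, 150]]
side [[168, 173, 177], [113, 110, 114], [91, 95, 96], [108, 113, 117], [124, 130, 134], [88, 87, 90]]
(420, 560, 3)
top 150 [183.22 222.86] [174.2 211.2] [191.9 234.4] [[459.0, 262.0], [38.7, 63.1], 70.1]
top 160 [183.21 222.79] [174.4 211.7] [191.4 233.7] [[459.1, 262.1], [36.7, 60.0], 70.1]Traceback (most recent call last):
  File "<stdin>", line 8, in <module>
  File "h.py", line 20, in blob
    return max(cs,key=lambda c:cv2.pointPolygonTest(c.astype('float32')[:,None],seed,True))
ValueError: max() iterable argument is empty
```

Run:
```python
from h import *
t=cv2.imread("pics/top0.png");s=cv2.imread("pics/side0.png")
for nm,im,b,sd,th,z in(("top",t,(146,202,27,26),(162,217),(150,),45),("side",s,(232,250,32,32),(243,267),(130,140,150),45),("top",t,(295,165,22,52),(306,188),(120,130,140,150),84)):
  for h in th:
    c=blob(im,b,h,sd);m=cv2.moments(c.astype('float32')[:,None]);ctr=[m['m10']/m['m00'],m['m01']/m['m00']]
    print(nm,h,np.round(ctr,2),[np.round(a,1).tolist() for a in rect(nm,c,z)])
    if nm=="side":print(tri(ctr,(183.22,222.8)))
print("dots",tri((246.7,267.8),(183.5,222.9)),tri((225.4,276.9),(161.6,215.8)))
# ball ; crop scale 5
print("ball",tri((256+601/5,176+113/5),(272+166/5,148+236/5)))
def c(i,x,y,w,h): return cv2.resize(i[y:y+h,x:x+w],(400,600),interpolation=cv2.INTER_CUBIC)
cv2.imwrite("pics/bar.png",np.hstack([c(t,288,160,40,60),c(s,276,180,60,90)]))
```

```text
top 150 [161.43 215.5 ] [[483.0, 327.8], [37.5, 44.3], 70.4]
side 130 [246.03 267.38] [[460.9, 262.1], [43.0, 71.9], 68.9]
(array([459.47434595, 262.64401857,  44.10133204]), np.float64(1.3139846583884371))
side 140 [246.09 267.51] [[459.3, 263.1], [40.5, 66.3], 70.7]
(array([459.39281715, 262.67623438,  43.66597516]), np.float64(1.0970606029837753))
side 150 [246.13 267.58] [[458.9, 263.5], [38.8, 63.7], 71.0]
(array([459.3483806 , 262.68925488,  43.44956979]), np.float64(0.9794869239484775))
top 120 [309.93 184.27] [[563.4, -122.8], [39.7, 77.7], 77.2]
top 130 [307.69 181.77] [[572.4, -114.7], [18.4, 62.9], 77.3]
top 140 [307.67 181.63] [[572.6, -114.5], [16.5, 61.2], 77.5]
top 150 [307.68 181.48] [[572.9, -114.5], [14.9, 59.2], 77.4]
dots (array([458.64943434, 261.7749315 ,  42.42318441]), np.float64(0.00123797058064226)) (array([481.32077293, 327.79149134,  43.03057628]), np.float64(0.3624722585934883))
ball (array([ 397.83373736, -145.74827001,  135.13687683]), np.float64(275.5012758396179))
```

View pics/bar.png

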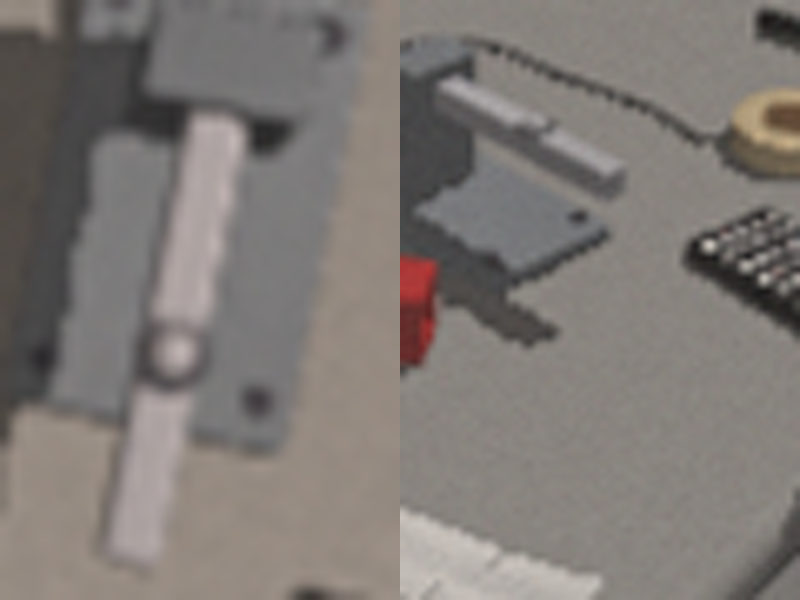

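The crop shows the bar with the ball at top (305.3,195.3), side (295.5,198.7), and the tip at top (301,216), side (308.5,206); the post's front face is at top about (309,171).

Run:
```python
from h import *
t=cv2.imread("pics/top0.png");s=cv2.imread("pics/side0.png")
print(tri((295.5,198.7),(305.3,195.3)),tri((308.8,205.5),(301,216)))
g=t.min(2).astype(float)
# centre line of the bar per row, grey background one side: half-max crossings
rows=[];
for y in list(range(173,191))+list(range(201,215)):
    xc=309.5+(y-171)*(301-309.5)/45
    xs=np.arange(xc-7,xc+7.01,.1);v=np.interp(xs,np.arange(560),g[y]);k=np.argmax(v)
    d=np.gradient(v); m=abs(xs-xc)<5
    a=xs[m][np.argmax(d[m])];b=xs[m][np.argmin(d[m])]
    rows.append((y,(a+b)/2,b-a))
rows=np.array(rows)
P=np.array([onz("top",(x,y),84)[:2] for y,x,w in rows])
vx,vy,x0,y0=cv2.fitLine(P.astype('float32'),cv2.DIST_HUBER,0,.01,.01).ravel()
print("line",x0,y0,np.degrees(np.arctan2(vy,vx)),"resid",np.round((P-[x0,y0])@[-vy,vx],1).tolist(), rows[:,2].round(1).tolist())
for y,x in((170.5,309.3),(195.3,305.3),(216.3,300.9)):
    q=onz("top",(x,y),84)[:2];print(q,(q-[x0,y0])@[vx,vy])
for y in range(208,222):print(y,g[y,298:305].astype(int).tolist())
```

```text
(array([ 534.09736765, -105.40510777,   80.40133281]), np.float64(4.013426210680559)) (array([471.53780808, -92.58543013,  79.21947054]), np.float64(0.3757076549382033))
line 557.7903 -108.24224 -15.113159 resid [0.0, -0.7, -0.0, 0.7, 1.4, 0.6, -0.1, 0.9, 0.1, 0.8, 0.1, -0.6, 0.0, -0.7, 0.0, -0.7, -1.2, -0.5, -2.6, -1.9, -4.0, -3.3, 7.3, 6.6, 6.2, -3.1, 5.8, 5.4, 6.1, 5.3, -3.9, -4.7] [6.0, 6.0, 5.0, 6.0, 5.0, 5.0, 5.0, 6.0, 6.0, 5.0, 5.0, 5.0, 6.0, 6.0, 5.0, 5.0, 5.0, 6.0, 6.0, 5.0, 6.0, 5.0, -1.0, -1.0, -1.0, 5.0, -1.8, -2.0, -1.0, -1.0, 5.0, 5.0]
[ 605.20436718 -119.75015341] 48.77457815050594
[ 532.14372779 -106.22041212] -25.28665658063975
[470.71377638 -91.86622325] -88.33443144306966
208 [117, 110, 147, 161, 160, 162, 166]
209 [110, 118, 150, 158, 160, 162, 162]
210 [104, 127, 155, 159, 160, 163, 153]
211 [104, 136, 159, 159, 161, 161, 147]
212 [103, 141, 160, 159, 159, 161, 142]
213 [109, 146, 159, 159, 162, 163, 140]
214 [119, 146, 159, 160, 162, 162, 143]
215 [121, 132, 139, 148, 156, 152, 136]
216 [124, 116, 120, 123, 131, 136, 133]
217 [131, 131, 132, 124, 119, 129, 132]
218 [131, 130, 130, 129, 129, 131, 132]
219 [131, 130, 129, 129, 130, 133, 133]
220 [132, 132, 131, 131, 130, 131, 130]
221 [131, 131, 132, 132, 130, 129, 129]
```

```bash
cat >> h.py <<'E'
from scipy.spatial.transform import Rotation as Ro
def rel(pos,yang,p0=None,R0=None):
    """shift (m) and rotvec (rad) in tool axes to reach pos (mm), tool down, closing line at yang deg"""
    s=r.sense();p0=s['tcp_pos'] if p0 is None else p0;R0=np.array(s['orientation']) if R0 is None else R0
    best=None
    for a in(yang,yang+180):
        a=np.radians(a);y=np.array([np.cos(a),np.sin(a),0]);z=np.array([0,0,-1.]);G=np.c_[np.cross(y,z),y,z]
        w=Ro.from_matrix(R0.T@G).as_rotvec()
        if best is None or np.linalg.norm(w)<np.linalg.norm(best):best=w
    return np.round(np.r_[R0.T@(np.array(pos)-p0)/1000,best],4).tolist()
def st():
    s=r.sense();R=np.array(s['orientation']);print('t',round(s['time'],2),'tcp',np.round(s['tcp_pos'],1),'yang',round(np.degrees(np.arctan2(R[1,1],R[0,1])),2),'tilt',np.round(R[:2,2],3),'F',np.round(s['contact_force'],1),'w',round(s['gripper_width'],3),'g',round(s['grasp_force'],1),'q',np.round(s['joints'],0))
E
python3 - <<'E'
from h import *
t=cv2.imread("pics/top0.png")
A=[]
for b,sd,th in(((295,165,22,28),(308,180),(130,140,150)),((293,200,16,22),(302,208),(142,146,150))):
  for h in th:
    c=blob(t,b,h,sd);rr=rect("top",c,84);A.append(rr[0]);print(h,[np.round(a,1).tolist() for a in rr])
A=np.array(A);d=A[:3].mean(0)-A[3:].mean(0);print("angle",np.degrees(np.arctan2(d[1],d[0])))
print("patch",onz("top",(270,232),0))
print(rel((459,262,130),-20))
E
```

```text
130 [[572.0, -114.6], [18.4, 63.7], 77.3]
140 [[572.7, -114.5], [16.5, 61.0], 77.5]
150 [[572.9, -114.5], [14.9, 59.2], 77.4]
142 [[497.2, -97.6], [15.8, 48.7], 78.2]
146 [[497.4, -97.5], [14.9, 48.2], 78.1]
150 [[497.6, -97.5], [14.1, 47.6], 78.4]
angle -12.756958613858869
patch [425.34462416   0.66622163   0.        ]
[0.5189, -0.6247, 0.1016, -0.0012, -0.0006, -0.8939]
```

```bash
python3 -m handwheel '[[0.26,-0.31,0.05,0,0,-0.45,0.0854],[0.26,-0.31,0.05,0,0,-0.45,0.0854],[0.26,-0.31,0.05,0,0,-0.45,0.0854],[0.26,-0.31,0.05,0,0,-0.45,0.0854],[0.26,-0.31,0.05,0,0,-0.45,0.0854],[0.26,-0.31,0.05,0,0,-0.45,0.0854],[0.26,-0.31,0.05,0,0,-0.45,0.0854],[0.26,-0.31,0.05,0,0,-0.45,0.0854],[0.26,-0.31,0.05,0,0,-0.45,0.0854],[0.26,-0.31,0.05,0,0,-0.45,0.0854]]'; python3 -c "
from h import *
st();print(rel((459,262,110),-20))"
```

```text
time: 0.93
tcp_pos: [315.3, -117.3, 181.0]
orientation: [[0.712, 0.702, 0.0], [0.702, -0.712, 0.0], [0.0, -0.0, -1.0]]
contact_force: [0.9, -1.2, -0.1]
gripper_width: 1.001
grasp_force: 0.0
t 0.93 tcp [ 315.3 -117.3  181. ] yang -45.42 tilt [0. 0.] F [ 0.9 -1.2 -0.1] w 1.001 g 0.0 q [-20.  -4. -28.  66.   0. 115.]
[0.3686, -0.1693, 0.0712, -0.0001, -0.0004, -0.4437]
```

```bash
python3 -m handwheel '[[0.3686,-0.1693,0.0712,0,0,-0.4437,0.0854],[0.3686,-0.1693,0.0712,0,0,-0.4437,0.0854],[0.3686,-0.1693,0.0712,0,0,-0.4437,0.0854],[0.3686,-0.1693,0.0712,0,0,-0.4437,0.0854],[0.3686,-0.1693,0.0712,0,0,-0.4437,0.0854],[0.3686,-0.1693,0.0712,0,0,-0.4437,0.0854],[0.3686,-0.1693,0.0712,0,0,-0.4437,0.0854],[0.3686,-0.1693,0.0712,0,0,-0.4437,0.0854],[0.3686,-0.1693,0.0712,0,0,-0.4437,0.0854],[0.3686,-0.1693,0.0712,0,0,-0.4437,0.0854]]' >/dev/null; python3 -c "
from h import *
st();print(rel((459,262,70),-20))
im=viewer.grab_frame('side');cv2.imwrite('pics/s1.png',cv2.resize(im[170:330,150:350],(800,640))[:600])"
```

```text
t 1.77 tcp [459.4 262.1 109.3] yang -19.96 tilt [-0.  0.] F [ 0.1 -0.1  0.6] w 1.005 g 0.0 q [ 30.  18. -13.  59.   0. 140.]
[-0.0002, -0.0003, 0.0393, -0.0003, 0.0001, 0.0007]
```

View pics/s1.png

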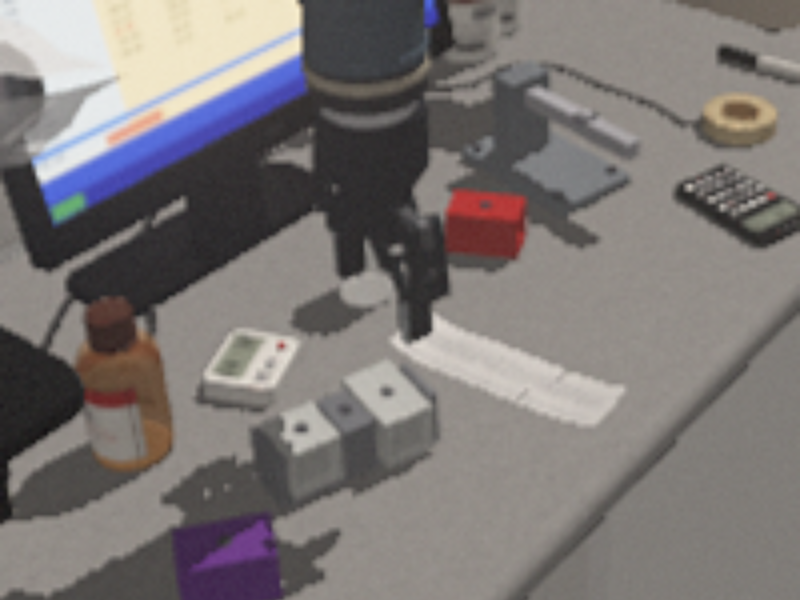

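The open gripper is above the long sleeve (crop (390,395)), with its near finger at (415,325), clear of everything. I'll go down now.

```bash
python3 -m handwheel '[[0,0,0.035,0,0,0,0.0854],[0,0,0.06,0,0,0,0.0854],[0,0,0.075,0,0,0,0.0854],[0,0,0.09,0,0,0,0.0854],[0,0,0.102,0,0,0,0.0854],[0,0,0.102,0,0,0,0.0854]]';python3 -m handwheel '[[0,0,0,0,0,0,0.05],[0,0,0,0,0,0,0.05],[0,0,0,0,0,0,0.05],[0,0,0,0,0,0,0.05],[0,0,0,0,0,0,0.05]]'
```

```text
time: 2.32
tcp_pos: [457.5, 258.5, 5.7]
orientation: [[0.342, 0.94, -0.004], [0.94, -0.342, -0.002], [-0.003, -0.003, -1.0]]
contact_force: [-0.4, 0.6, 0.2]
gripper_width: 0.999
grasp_force: 0.0
time: 2.73
tcp_pos: [459.7, 259.7, 9.1]
orientation: [[0.342, 0.94, 0.001], [0.94, -0.342, 0.001], [0.001, 0.001, -1.0]]
contact_force: [-0.5, -2.0, 5.8]
gripper_width: 0.732
grasp_force: 66.4
```

```bash
python3 -m handwheel '[[0,0,-0.01,0,0,0,0.05],[0,0,-0.03,0,0,0,0.05],[0,0,-0.06,0,0,0,0.05],[0,0,-0.09,0,0,0,0.05],[0,0,-0.1,0,0,0,0.05]]' | tail -3;python3 -c "
from h import *
st();print(rel((425,0,106),-12.7))"
```

```text
contact_force: [0.3, 1.1, -2.1]
gripper_width: 0.737
grasp_force: 66.6
t 3.15 tcp [460.7 260.3 112.5] yang -20.02 tilt [0.004 0.003] F [ 0.3  1.1 -2.1] w 0.737 g 66.6 q [ 29.  18. -13.  59.   0. 139.]
[-0.2568, 0.0556, 0.0057, 0.0035, -0.0038, -0.1277]
```

```bash
python3 -m handwheel '[[-0.04,0.009,0,0,0,-0.02,0.05],[-0.08,0.018,0,0,0,-0.04,0.05],[-0.12,0.027,0,0,0,-0.06,0.05],[-0.16,0.036,0,0,0,-0.08,0.05],[-0.2,0.045,0,0,0,-0.1,0.05],[-0.23,0.05,0,0,0,-0.12,0.05],[-0.25,0.0556,0,0,0,-0.1277,0.05],[-0.2568,0.0556,0,0,0,-0.1277,0.05],[-0.2568,0.0556,0,0,0,-0.1277,0.05]]' | tail -3;python3 -m handwheel '[[0,0,0.04,0,0,0,0.05],[0,0,0.065,0,0,0,0.05],[0,0,0.08,0,0,0,0.05],[0,0,0.08,0,0,0,0.05],[0,0,0.08,0,0,0,0.05]]' | tail -3;python3 -c "
from h import *
st()
im=viewer.grab_frame('side');a=cv2.resize(im[170:270,230:330],(400,400),interpolation=2)
im=viewer.grab_frame('top');b=cv2.resize(im[180:280,220:320],(400,400),interpolation=2);cv2.imwrite('pics/s2.png',np.hstack([a,b]))"
```

```text
contact_force: [-0.2, 0.3, -3.5]
gripper_width: 0.737
grasp_force: 66.6
contact_force: [0.6, -0.9, -2.3]
gripper_width: 0.735
grasp_force: 66.9
t 4.32 tcp [4.231e+02 1.000e-01 2.780e+01] yang -12.64 tilt [-0.002  0.   ] F [ 0.6 -0.9 -2.3] w 0.735 g 66.9 q [  0.  14. -34.  42.   0. 103.]
```

View pics/s2.png

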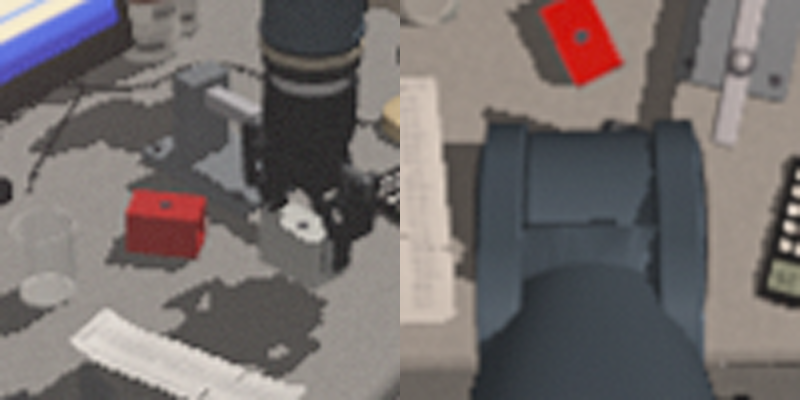

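The sleeve hangs level between the two fingers (side crop (300,225)), just above clear bench. The red look-alike and the calculator are clear of it.

```bash
python3 -m handwheel '[[0,0,0.01,0,0,0,0.05],[0,0,0.018,0,0,0,0.05],[0,0,0.021,0,0,0,0.05],[0,0,0.021,0,0,0,0.05],[0,0,0.022,0,0,0,0.05],[0,0,0.022,0,0,0,0.05]]' | sed -n 2p\;4p; python3 -m handwheel '[[0,0,0.001,0,0,0,0.05],[0,0,0.001,0,0,0,0.05]]' | sed -n 2p\;4p;python3 -m handwheel '[[0,0,0.001,0,0,0,0.05],[0,0,0.001,0,0,0,0.05]]' | sed -n 2p\;4p
```

```text
tcp_pos: [423.8, -0.8, 6.4]
contact_force: [-0.3, 0.1, -2.8]
tcp_pos: [423.7, -0.9, 5.2]
contact_force: [-0.6, -0.3, -2.3]
tcp_pos: [423.6, -0.9, 4.1]
contact_force: [0.7, 0.6, -3.2]
```

```bash
python3 -m handwheel '[[0,0,0.001,0,0,0,0.05],[0,0,0.001,0,0,0,0.05]]' | sed -n 2p\;4p; python3 -m handwheel '[[0,0,0.001,0,0,0,0.05],[0,0,0.001,0,0,0,0.05]]' | sed -n 2p\;4p;python3 -m handwheel '[[0,0,0.001,0,0,0,0.05],[0,0,0.001,0,0,0,0.05]]' | sed -n 2p\;4p
```

```text
tcp_pos: [423.7, -0.9, 4.0]
contact_force: [-4.8, -0.3, 15.1]
tcp_pos: [423.8, -0.9, 3.9]
contact_force: [-9.7, -0.6, 33.0]
tcp_pos: [423.7, -0.9, 3.8]
contact_force: [-13.9, -0.6, 50.8]
```

```bash
python3 -m handwheel '[[0,0,-0.003,0,0,0,0.05],[0,0,-0.003,0,0,0,0.0854],[0,0,-0.003,0,0,0,0.0854],[0,0,-0.003,0,0,0,0.0854],[0,0,-0.003,0,0,0,0.0854],[0,0,-0.003,0,0,0,0.0854]]' | sed -n 2p\;4,5p; python3 -m handwheel '[[0,0,-0.03,0,0,0,0.0854],[0,0,-0.07,0,0,0,0.0854],[0,0,-0.1,0,0,0,0.0854],[-0.1,0,-0.14,0,0,0,0.0854],[-0.14,0,-0.14,0,0,0,0.0854],[-0.18,0,-0.14,0,0,0,0.0854],[-0.21,0,-0.14,0,0,0,0.0854],[-0.21,0,-0.14,0,0,0,0.0854],[-0.21,0,-0.14,0,0,0,0.0854]]' | sed -n 2p\;4p;python3 -c "
from h import *
st()
s=viewer.grab_frame('side');a=cv2.resize(s[170:270,230:330],(400,400),interpolation=2)
t=viewer.grab_frame('top');b=cv2.resize(t[180:280,220:320],(400,400),interpolation=2);cv2.imwrite('pics/s3.png',np.hstack([a,b]))
cv2.imwrite('pics/t3f.png',t);cv2.imwrite('pics/s3f.png',s)
print(proj('top',(423.5,-1,40)),proj('side',(423.5,-1,40)))"
```

```text
tcp_pos: [423.4, -0.8, 3.8]
contact_force: [0.4, -0.1, -0.4]
gripper_width: 0.999
tcp_pos: [376.5, -210.8, 144.7]
contact_force: [0.5, 0.3, 0.2]
t 7.0 tcp [ 376.5 -210.8  144.7] yang -12.95 tilt [ 0.001 -0.002] F [0.5 0.3 0.2] w 0.998 g 0.0 q [-29.   7. -22.  61.  -0.  74.]
[270.38784218 232.79917434] [305.82883989 231.09389111]
```

View pics/s3.png

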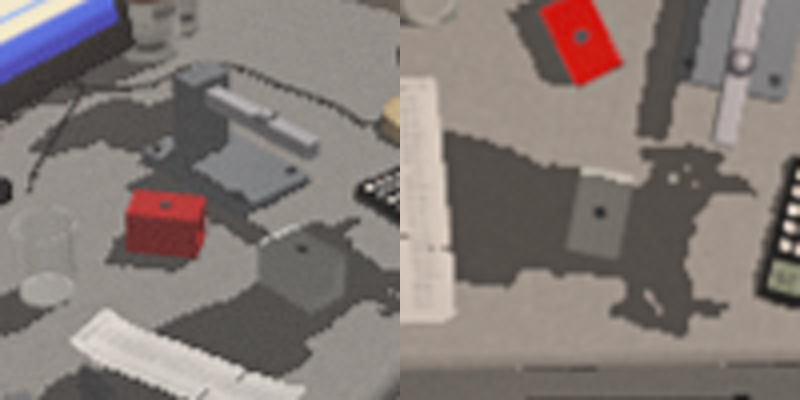

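The sleeve stands squarely on clear bench: top pixel (270,233), as predicted. Now I'll turn the tool a quarter turn and take it across its sides.

```bash
python3 -c "
from h import *
print(rel((423.5,-1,90),77.3))"; python3 -m handwheel '[[0.05,0,0,0,0,-0.125,0.0854],[0.08,0,0,0,0,-0.25,0.0854],[0.1,0,0,0,0,-0.375,0.0854],[0.1,0,0,0,0,-0.5,0.0854],[0.1,0,0,0,0,-0.625,0.0854],[0.1,0,0,0,0,-0.75,0.0854],[0.1,0,0,0,0,-0.87,0.0854],[0.1,0,0,0,0,-0.995,0.0854],[0.1,0,0,0,0,-0.995,0.0854]]'|sed -n 2p; python3 -c "
from h import *
st();print(rel((423.5,-1,90),77.3))"
```

```text
[0.2117, -0.0007, 0.054, -0.0002, 0.0001, 1.5665]
tcp_pos: [399.2, -106.6, 143.7]
t 7.85 tcp [ 399.2 -106.6  143.7] yang 44.76 tilt [-0.001  0.001] F [ 0.4  0.2 -0.4] w 1.001 g 0.0 q [-15.   6. -24.  60.   0.  30.]
[0.0578, 0.0917, 0.0538, 0.0002, -0.0012, -0.568]
```

```bash
python3 -m handwheel '[[0.02,0.03,0.018,0,0,-0.12,0.0854],[0.04,0.06,0.036,0,0,-0.24,0.0854],[0.0578,0.0917,0.0538,0,0,-0.36,0.0854],[0.0578,0.0917,0.0538,0,0,-0.48,0.0854],[0.0578,0.0917,0.0538,0,0,-0.568,0.0854],[0.0578,0.0917,0.0538,0,0,-0.568,0.0854],[0.0578,0.0917,0.0538,0,0,-0.568,0.0854]]'|sed -n 2p; python3 -c "
from h import *
st();print(rel((423.5,-1,8),77.3))"
```

```text
tcp_pos: [424.3, -1.9, 90.1]
t 8.43 tcp [424.3  -1.9  90.1] yang 76.6 tilt [-0.001  0.   ] F [-0.5 -0.7  0.2] w 0.999 g 0.0 q [ -0.  10. -28.  52.   0.  13.]
[0.0009, 0.0007, 0.0821, 0.0001, -0.0007, -0.0122]
```

```bash
python3 -m handwheel '[[0.001,0,0.035,0,0,-0.006,0.0854],[0.001,0,0.06,0,0,-0.006,0.0854],[0.001,0,0.075,0,0,-0.006,0.0854],[0.001,0,0.082,0,0,-0.006,0.0854],[0.001,0,0.082,0,0,-0.006,0.0854],[0.001,0,0.082,0,0,-0.006,0.0854]]'|sed -n 2p\;4p;python3 -m handwheel '[[0,0,0,0,0,0,0.02],[0,0,0,0,0,0,0.02],[0,0,0,0,0,0,0.02],[0,0,0,0,0,0,0.02],[0,0,0,0,0,0,0.02],[0,0,0,0,0,0,0.02],[0,0,0,0,0,0,0.02]]'; python3 -c "
from h import *
st()"
```

```text
tcp_pos: [423.9, -2.6, 8.7]
contact_force: [0.0, 0.8, 0.5]
time: 9.52
tcp_pos: [424.4, -2.3, 9.2]
orientation: [[-0.975, 0.222, 0.002], [0.222, 0.975, 0.001], [-0.002, 0.001, -1.0]]
contact_force: [-1.7, 1.5, 8.7]
gripper_width: 0.457
grasp_force: 60.1
t 9.52 tcp [424.4  -2.3   9.2] yang 77.2 tilt [0.002 0.001] F [-1.7  1.5  8.7] w 0.457 g 60.1 q [ -0.  16. -35.  39.   0.  12.]
```

```bash
python3 -m handwheel '[[0,0,-0.02,0,0,0,0.02],[0,0,-0.05,0,0,0,0.02],[0,0,-0.055,0,0,0,0.02],[0,0,-0.055,0,0,0,0.02]]'|sed -n 4,5p;python3 -c "
from h import *
st();print(rel((418.3,-79.7,64.2),77.3))"
```

```text
contact_force: [0.8, -1.4, -2.3]
gripper_width: 0.459
t 9.85 tcp [425.1  -2.5  64.9] yang 77.19 tilt [ 0.004 -0.   ] F [ 0.8 -1.4 -2.3] w 0.459 g 62.0 q [ -0.  11. -31.  48.   0.  12.]
[-0.0105, -0.0768, 0.0007, 0.0009, 0.0038, -0.0019]
```

```bash
python3 -m handwheel '[[-0.003,-0.02,0,0,0,0,0.02],[-0.006,-0.045,0,0,0,0,0.02],[-0.009,-0.065,0,0,0,-0.002,0.02],[-0.0105,-0.0768,0.0005,0,0,-0.002,0.02],[-0.0105,-0.0768,0.0005,0,0,-0.002,0.02],[-0.0105,-0.0768,0.0005,0,0,-0.002,0.02],[-0.0105,-0.0768,0.0005,0,0,-0.002,0.02]]'|sed -n 4,5p;python3 -c "
from h import *
st()
s=viewer.grab_frame('side');a=cv2.resize(s[170:240,270:340],(400,400),interpolation=2)
t=viewer.grab_frame('top');b=cv2.resize(t[180:250,270:340],(400,400),interpolation=2);cv2.imwrite('pics/s4.png',np.hstack([a,b]))
cv2.imwrite('pics/t4f.png',t);cv2.imwrite('pics/s4f.png',s)"
```

```text
contact_force: [0.0, -0.3, -3.5]
gripper_width: 0.459
t 10.43 tcp [416.3 -79.3  62.1] yang 77.3 tilt [-0.001  0.001] F [ 0.  -0.3 -3.5] w 0.459 g 61.9 q [-11.  12. -31.  48.   0.   2.]
```

View pics/s4.png

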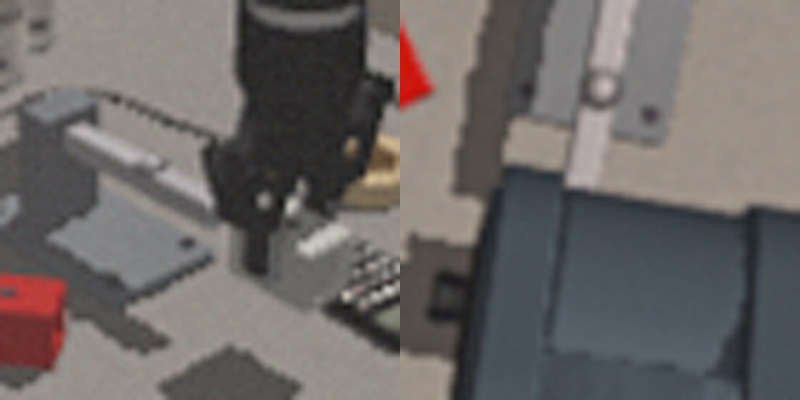

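The side crop shows the sleeve in the fingers in front of the bar, its lower corner near (307,303). In the top view the gripper hides the sleeve, with the bar tip entering at (583,185). I'll check the heights by predicting corners in both pictures.

Run:
```python
from h import *
a=np.radians(-12.7);u=np.array([np.cos(a),np.sin(a),0]);v=np.array([-np.sin(a),np.cos(a),0]);k=np.array([0,0,1])
tip=np.array([473.9,-92.2,75])
s0=cv2.imread('pics/side0.png');s=cv2.imread('pics/s4f.png')
def crop(im,x,y,w,h,pts,U=10):
    c=cv2.resize(im[y:y+h,x:x+w],None,fx=U,fy=U,interpolation=cv2.INTER_CUBIC)
    for p in pts:
        q=((np.array(p)-[x,y]+.5)*U).astype(int);cv2.circle(c,tuple(map(int,q)),3,(0,255,255),-1)
    return c
bar=[proj('side',tip+i*9*v+j*9*k+l*u) for l in(0,134) for i in(-1,1) for j in(-1,1)]
c=np.array([416.3,-79.3,62.1+10.8])
# along-axis offset of the sleeve centre from TCP is small
sl=[proj('side',c+l*32*u+i*20*v+j*20*k) for l in(-1,1) for i in(-1,1) for j in(-1,1)]
print(np.round(bar[:4],1).tolist())
cv2.imwrite('pics/chk.png',np.hstack([crop(s0,276,180,40,40,bar),crop(s,300,195,40,40,sl)]))
```

```text
[[309.8, 207.7], [310.0, 203.3], [306.2, 209.4], [306.3, 205.0]]
```

View pics/chk.png

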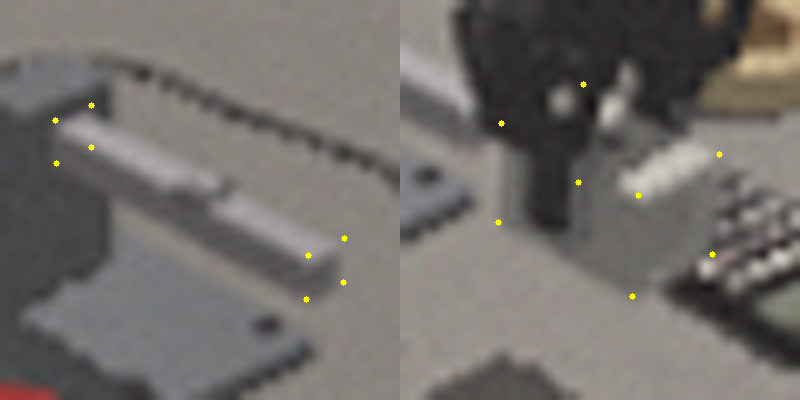

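Run:
```python
from h import *
t=cv2.imread('pics/t3f.png')
x,y,w,h=259,215,22,34
g=t.min(2)[y:y+h,x:x+w];print(g[18].tolist(),g[10].tolist())
for th in(78,86,92):
    c=blob(t,(259,226,22,14),th,(267,232));print([np.round(q,1).tolist() for q in rect('top',c,40)])
# dot centroid (dark)
d=t.min(2)[229:237,265:275].astype(float);m=np.clip(80-d,0,None);yy,xx=np.mgrid[229:237,265:275]
p=((xx*m).sum()/m.sum(),(yy*m).sum()/m.sum());print(p,onz('top',p,40))
st();print(rel((418.3,-79.7,64.2),77.3))
```

```text
[71, 73, 73, 76, 95, 105, 105, 106, 105, 82, 53, 47, 79, 101, 105, 104, 104, 92, 79, 74, 74, 73] [72, 74, 73, 73, 72, 83, 98, 104, 102, 102, 102, 102, 103, 104, 106, 140, 156, 152, 154, 148, 140, 126]
[[424.4, -2.0], [59.1, 42.0], 88.9]
[[424.4, -2.7], [57.6, 42.0], 88.9]
[[424.4, -3.1], [56.9, 42.0], 88.9]
(np.float64(269.54700854700855), np.float64(232.6239316239316)) [424.08025263   1.53978147  40.        ]
t 10.53 tcp [416.7 -79.   62.4] yang 77.36 tilt [-0.001  0.   ] F [-1.2  0.3 -2.2] w 0.457 g 61.9 q [-11.  12. -31.  48.   0.   2.]
[-0.0018, -0.0003, -0.0018, 0.0002, -0.0007, 0.001]
```

```bash
python3 -m handwheel '[[-0.005,0,-0.0018,0,0,0,0.02],[-0.012,0,-0.0018,0,0,0,0.02],[-0.018,0,-0.0018,0,0,0,0.02],[-0.02,0,-0.0018,0,0,0,0.02],[-0.02,0,-0.0018,0,0,0,0.02]]'|sed -n 2p\;4p;python3 -m handwheel '[[-0.003,0,0,0,0,0,0.02],[-0.006,0,0,0,0,0,0.02],[-0.006,0,0,0,0,0,0.02]]'|sed -n 2p\;4p;python3 -m handwheel '[[-0.002,0,0,0,0,0,0.02],[-0.004,0,0,0,0,0,0.02],[-0.004,0,0,0,0,0,0.02]]'|sed -n 2p\;4p;python3 -m handwheel '[[-0.002,0,0,0,0,0,0.02],[-0.004,0,0,0,0,0,0.02],[-0.004,0,0,0,0,0,0.02]]'|sed -n 2p\;4p
```

```text
tcp_pos: [437.4, -84.2, 64.6]
contact_force: [-0.3, 0.0, -2.7]
tcp_pos: [442.8, -85.6, 64.6]
contact_force: [0.0, -0.4, -1.6]
tcp_pos: [445.7, -86.0, 64.4]
contact_force: [-1.4, 1.2, -1.9]
tcp_pos: [449.3, -86.2, 64.2]
contact_force: [-1.2, 5.0, -3.1]
```

```bash
python3 -m handwheel '[[0,0.001,0,0,0,0,0.02],[0,0.0015,0,0,0,0,0.02],[0,0.0015,0,0,0,0,0.02]]'|sed -n 2p\;4p;python3 -m handwheel '[[0,0.001,0,0,0,0,0.02],[0,0.001,0,0,0,0,0.02]]'|sed -n 2p\;4p;python3 -m handwheel '[[-0.002,0.0005,0,0,0,0,0.02],[-0.004,0.0005,0,0,0,0,0.02],[-0.004,0.0005,0,0,0,0,0.02]]'|sed -n 2p\;4p
```

```text
tcp_pos: [450.7, -85.9, 64.7]
contact_force: [-0.3, -0.1, -2.8]
tcp_pos: [450.8, -84.8, 64.7]
contact_force: [0.3, 0.8, -2.6]
tcp_pos: [455.2, -85.3, 64.7]
contact_force: [-0.1, -0.4, -2.9]
```

```bash
for i in 1; do :; done; python3 -m handwheel '[[0,0.001,0,0,0,0,0.02],[0,0.001,0,0,0,0,0.02]]'|sed -n 2p\;4p;python3 -m handwheel '[[0,0.001,0,0,0,0,0.02],[0,0.001,0,0,0,0,0.02]]'|sed -n 2p\;4p;python3 -m handwheel '[[0,-0.002,0.001,0,0,0,0.02],[0,-0.002,0.001,0,0,0,0.02],[0,-0.002,0.001,0,0,0,0.02]]'|sed -n 2p\;4p;python3 -m handwheel '[[0,0,0.001,0,0,0,0.02],[0,0,0.001,0,0,0,0.02]]'|sed -n 2p\;4p
```

```text
tcp_pos: [454.8, -84.1, 64.6]
contact_force: [1.1, 1.1, -3.3]
tcp_pos: [454.9, -83.2, 64.6]
contact_force: [-0.0, -1.8, -2.6]
tcp_pos: [454.5, -85.2, 63.5]
contact_force: [0.0, 0.1, -3.4]
tcp_pos: [454.5, -85.1, 62.5]
contact_force: [-0.1, 1.4, -3.3]
```

```bash
python3 -m handwheel '[[0,0,0.001,0,0,0,0.02],[0,0,0.001,0,0,0,0.02]]'|sed -n 2p\;4p;python3 -m handwheel '[[0,0,0.001,0,0,0,0.02],[0,0,0.001,0,0,0,0.02]]'|sed -n 2p\;4p; python3 -c "
from h import *
st()"
```

```text
tcp_pos: [454.6, -85.1, 62.2]
contact_force: [-2.4, -0.1, 5.8]
tcp_pos: [454.7, -85.1, 62.0]
contact_force: [-7.1, 1.8, 16.6]
t 13.45 tcp [454.7 -85.1  62. ] yang 77.31 tilt [ 0.001 -0.   ] F [-7.1  1.8 16.6] w 0.464 g 64.8 q [-11.  15. -26.  49.   0.   2.]
```

```bash
python3 -m handwheel '[[0,0,-0.0035,0,0,0,0.02],[-0.008,0,-0.0035,0,0,0,0.02],[-0.016,0,-0.0035,0,0,0,0.02],[-0.024,0,-0.0035,0,0,0,0.02],[-0.03,0,-0.0035,0,0,0,0.02],[-0.03,0,-0.0035,0,0,0,0.02]]'|sed -n 2p\;4p; python3 -m handwheel '[[-0.006,0,0,0,0,0,0.02],[-0.012,0,0,0,0,0,0.02],[-0.018,0,0,0,0,0,0.02],[-0.02,0,0,0,0,0,0.02],[-0.02,0,0,0,0,0,0.02]]'|sed -n 2p\;4p; python3 -c "
from h import *
st()"
```

```text
tcp_pos: [485.7, -92.1, 63.8]
contact_force: [-0.0, -0.5, -2.5]
tcp_pos: [504.0, -96.2, 64.2]
contact_force: [-0.5, -0.4, 0.4]
t 14.37 tcp [504.  -96.2  64.2] yang 77.31 tilt [0. 0.] F [-0.5 -0.4  0.4] w 0.457 g 62.3 q [-11.  19. -19.  52.   0.   2.]
```

```bash
python3 -m handwheel '[[-0.006,0,0,0,0,0,0.02],[-0.012,0,0,0,0,0,0.02],[-0.018,0,0,0,0,0,0.02],[-0.025,0,0,0,0,0,0.02],[-0.025,0,0,0,0,0,0.02]]'|sed -n 2p\;4p; python3 -m handwheel '[[-0.006,0,0,0,0,0,0.02],[-0.012,0,0,0,0,0,0.02],[-0.018,0,0,0,0,0,0.02],[-0.025,0,0,0,0,0,0.02],[-0.03,0,0,0,0,0,0.02],[-0.03,0,0,0,0,0,0.02]]'|sed -n 2p\;4p; python3 -c "
from h import *
st()"
```

```text
tcp_pos: [530.0, -102.1, 64.4]
contact_force: [2.2, -0.1, 0.5]
tcp_pos: [558.6, -108.6, 64.1]
contact_force: [0.8, 0.3, 1.4]
t 15.28 tcp [ 558.6 -108.6   64.1] yang 77.31 tilt [ 0.001 -0.   ] F [0.8 0.3 1.4] w 0.459 g 62.4 q [-11.  24. -12.  55.   0.   2.]
```

```bash
python3 -m handwheel '[[-0.005,0,0,0,0,0,0.02],[-0.01,0,0,0,0,0,0.02],[-0.012,0,0,0,0,0,0.02],[-0.012,0,0,0,0,0,0.02]]'|sed -n 2p\;4p; python3 -m handwheel '[[-0.002,0,0,0,0,0,0.02],[-0.002,0,0,0,0,0,0.02]]'|sed -n 2p\;4p;python3 -m handwheel '[[-0.002,0,0,0,0,0,0.02],[-0.002,0,0,0,0,0,0.02]]'|sed -n 2p\;4p
```

```text
tcp_pos: [569.5, -111.0, 64.0]
contact_force: [2.5, -0.6, -0.3]
tcp_pos: [570.5, -111.2, 63.8]
contact_force: [0.6, -0.0, -2.4]
tcp_pos: [572.6, -111.7, 63.9]
contact_force: [-0.5, -0.0, -1.9]
```

```bash
for k in 1; do python3 -m handwheel '[[-0.001,0,0,0,0,0,0.02],[-0.001,0,0,0,0,0,0.02]]'|sed -n 2p\;4p; python3 -m handwheel '[[-0.001,0,0,0,0,0,0.02],[-0.001,0,0,0,0,0,0.02]]'|sed -n 2p\;4p; python3 -m handwheel '[[-0.001,0,0,0,0,0,0.02],[-0.001,0,0,0,0,0,0.02]]'|sed -n 2p\;4p; done
```

```text
tcp_pos: [573.6, -111.9, 64.1]
contact_force: [0.1, -0.7, -3.0]
tcp_pos: [574.3, -112.1, 64.0]
contact_force: [-1.2, -0.3, -2.9]
tcp_pos: [574.3, -112.1, 63.8]
contact_force: [-5.7, 0.7, -0.9]
```

```bash
python3 -m handwheel '[[0.0005,0,0.0015,0,0,0,0.02],[0.0005,0,0.0018,0,0,0,0.02],[0.0005,0,0.0018,0,0,0,0.02]]'|sed -n 2p\;4p; python3 -m handwheel '[[0,0,0,0,0,0,0.045],[0,0,0,0,0,0,0.055],[0,0,0,0,0,0,0.07],[0,0,0,0,0,0,0.0854],[0,0,0,0,0,0,0.0854],[0,0,0,0,0,0,0.0854],[0,0,0,0,0,0,0.0854]]'|sed -n 2p\;4,6p; python3 -m handwheel '[[0,0,-0.02,0,0,0,0.0854],[0,0,-0.05,0,0,0,0.0854],[0,0,-0.08,0,0,0,0.0854],[0.03,0,-0.1,0,0,0,0.0854],[0.07,0,-0.1,0,0,0,0.0854],[0.11,0,-0.1,0,0,0,0.0854],[0.15,0,-0.1,0,0,0,0.0854],[0.19,0,-0.1,0,0,0,0.0854],[0.22,0,-0.1,0,0,0,0.0854],[0.22,0,-0.1,0,0,0,0.0854]]'|sed -n 2p\;4p; python3 -c "
from h import *
st()
s=viewer.grab_frame('side');a=cv2.resize(s[170:240,260:330],(400,400),interpolation=2)
t=viewer.grab_frame('top');b=cv2.resize(t[155:225,270:340],(400,400),interpolation=2);cv2.imwrite('pics/s5.png',np.hstack([a,b]))"
```

```text
tcp_pos: [574.4, -112.1, 62.3]
contact_force: [-4.9, 0.9, 1.3]
tcp_pos: [575.2, -112.3, 62.3]
contact_force: [0.4, -0.8, 0.1]
gripper_width: 0.997
grasp_force: 0.0
tcp_pos: [354.5, -62.8, 162.1]
contact_force: [0.8, 0.2, 0.0]
t 18.12 tcp [354.5 -62.8 162.1] yang 77.32 tilt [-0.003  0.001] F [0.8 0.2 0. ] w 1.002 g 0.0 q [-10.  -0. -28.  63.   0.   3.]
```

View pics/s5.png

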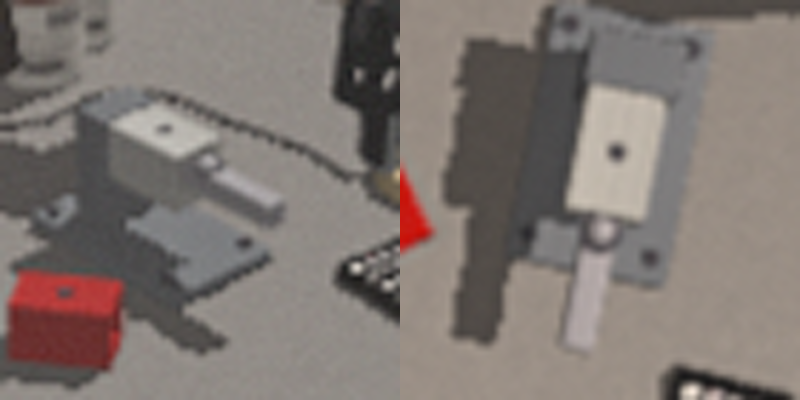

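The sleeve sits against the post with no gap at top crop (622,85). The ball is up behind its trailing end at (602,232), and the gripper is well clear.

```bash
python3 -c "
from cell import ticket
print(ticket.hand_in())"
```

```text
the job is handed in; nothing more can be done
None
```

The long sleeve is fully home on the bar against the post, with the ball up behind it and the gripper clear; the short sleeve was left in its bay, and I handed the job in at about 18 s (the hand-in returned no verdict).

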